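Check the slab roller's gap with the flat gauge blade

ROBOT

A 6-joint arm with a two-finger parallel gripper is mounted at the origin on a cart in front of the work surface, level with it; the furniture and walls round the work are solid. World frame = base frame: x ahead of the robot, y to its left, z up, the work surface at z = 0. Lengths are in mm, angles in degrees, forces in N, time in s.
With the tool pointing down it reaches from about 350 to 850 mm from the base axis. Payload 8.1 kg.
Tool frame: the origin (TCP) lies at the very end of the fingers, on their centre line; the grasp point (between the pads) lies r.tcp_to_grasp behind it (r.tcp_to_grasp is the distance from the TCP to the grasp point, in mm); z points along the fingers, y is the line along which they close (so a half turn about z gives the same grasp; the last joint's range is limited). The gripper opens to 85 mm and grips with 20 to 120 N. Pads are 22 mm wide; open, the fingers measure 114 mm over their backs; the gripper's body (76 mm by 85 mm) begins 54 mm behind the grasp point. The pads swing forward as they close: fully open they stand 13 mm farther back than shut.
Start: joints at [61.226, 7.471, 85.268, -0, 87.261, -4.893], TCP at [242.881, 548.647, 194.892] pointing down, gripper open.
Joint ranges: [-169.43, 169.43], [-51.17, 129.36], [1.28, 143.12], [-76.62, 256.62], [0, 156.53], [-152.29, 152.29]. Speed limits (degrees/s): [136.94, 136.94, 159.86, 180, 180, 180].

INTERFACE

Orientations are given as [roll, pitch, yaw] about the fixed x, y, z axes, in that order (R = Rz(yaw) Ry(pitch) Rx(roll)).
In Python, from bench import sense, viewer, order, r gives the robot as it stands.
- The arm moves only by the tool carry_out, never from a script. Its argument "increments" is one flat list of numbers, 7 for each row, row after row: the shift along the tool's x, y, z as a fraction of full scale, then the turn, a rotation vector about the tool's x, y, z as a fraction of full scale, then the opening, from -1 (shut) to 1 (fully open). A call has exactly 10 rows; each row is the pose to reach, as a shift and turn from the pose commanded when the call began, along the tool's axes at that moment, turning the shorter way round; what a row does not reach only later rows make up. Full scale, the value 1, is 400 mm for a shift and 2 pi rad for a turn. A row lasts 1/8 s, in which the tool goes at most 62.5 mm and 10.7 degrees, less where a joint would pass 70% of its speed; a pose out of reach is approached as far as the arm can. A call with a number of a shift or a turn outside -1 to 1 is refused whole. A call with a gripper value outside its range is refused whole. The fingers move at their own pace and stop on an object; "force" is the grip in N (left out, the last holds). Time passes only in rows, so rows that repeat a pose let the fingers close, or fill a call up. It gives the time, the measured TCP pose, the force, the opening and the grip force at its end, in the units of the state.
- sense(): the state, without advancing time (a new reading comes with each control period).
- viewer.snapshot(name): name is "scene" or "top" or "wrist"; returns the picture (480x640x3 uint8, red, green, blue); there is no depth.
- viewer.get_calibration(name): a dict with "fx", "fy", "cx", "cy" (pixels), "R" (3x3) and "t" (3): a world point X has camera coordinates R X + t. Camera axes: x right, y down, z forward; pixel columns grow to the right and rows downward; lengths in mm; the calibration is good to about 2 mm. A picture is of the moment at which its call begins: read the wrist's pose just before it. get_calibration takes no time and is no camera call; for the wrist camera it gives the pose at the moment of the call.
- order.hand_in(): hands the job in; it is judged then, once.
The state is a dict: "time": time; "joint_pos": joint angles; "qd": joint speeds; "joint_efforts": joint torques, N m; "tool_pos": TCP position; "tcp_rot": TCP orientation; "ft_force": force on the tool from outside, world axes, zero at the start; "wrist_torque": the same for the moment, N m; "finger_gap": finger opening in mm; "grip_force": force on a finger pad.
Only numpy, scipy, OpenCV 4.12 (cv2) and the standard library are available. Lean on these libraries where they do the work, as an engineer would, in place of code of your own. Each camera call takes 0.05 s, during which the arm holds its last target. There are 200 camera calls.

TASK

Check the gap of the small slab roller with the flat brass gauge blade. First take the open teal pot off the blade and stand it upright on the bare board, clear of the blade and of the roller; then push the blade flat along the board, squarely between the roller's guide rails, until the red line across it is level with the red marks on the rails. Leave the cups, the glass, the palette and the other things standing round about where they are.

Things in the scene. Friction and masses are not known exactly. Their poses are not given: they have to be found in the camera images.
- work_board: Fixed light grey work board on feet, 500 x 490 mm (x, y), its top 100 mm above the table (z = 0.100), the same in every run; all the work is done on it. Origin on the table under its centre, at x = 0.635, y = -0.075.
- slab_roller: Small green bench slab roller, fixed (does not move in a run). Origin on the board midway between the red marks on its two guide rails; x = the way the blade goes in, y left, z up. Green cheeks 78 mm high (black gap-screw knobs to 95 mm) stand at y = +-62..76 mm, x = 20..120 mm; their feet reach to y = +-92 mm and x = 14..126 mm.
- roller_mark (a point): Midpoint between the red marks on the guide rails, 8 mm above the board; axes as the roller's. The aluminium rails are 14 mm high; from here to x = +134 mm their inner faces are parallel at y = +-48 mm (channel 96 mm wide). The board is the channel's floor.
- rail_mouth (a point): Middle of the mouth, 34 mm ahead (-x) of the marks: from the marks to here both rails flare outward by 30 degrees, to inner faces at about y = +-67 mm and outer corners at y = +-80 mm. Axes as the roller's.
- roller_gap (a point): Middle of the gap, 62 mm beyond the marks: underside of the wooden roller (56 mm in diameter, axis along y, turns freely), 10 mm above the board. The blade passes under it freely; nothing stops the blade at the set depth.
- gauge_blade: Loose flat brass gauge blade, 140 mm long (its x), 92 mm wide (its y), 8 mm thick, square corners, about 0.5 kg; lying flat on the board; it slides when pushed at its edges and stays where it is left. Too wide to grip with an 85 mm gripper. Origin at the centre of its underside; x points to the nose, turned towards the roller within 0.5 rad at the start. Black scale on the front half.
- blade_line (a point): Middle of the red line across the top of the blade, 15 mm behind the blade's centre: 85 mm behind its nose and 55 mm ahead of its rear edge. x points to the nose.
- glaze_pot: Open teal pot, 67 mm in diameter at the rim, about 62 mm across the body, 76 mm high, about 0.2 kg, standing on the blade at the start. Origin at the centre of its underside. Can be gripped from above across its whole width.
- beaker: Clear plastic beaker, 56 mm wide, 60 mm high, loose bystander. Origin at the centre of its underside.
- mauve_cup: Mauve beaker, 66 mm wide, 70 mm high, loose bystander. Origin at the centre of its underside.
- tall_glass: Pale blue glass, 62 mm wide, 72 mm high, loose bystander. Origin at the centre of its underside.
- palette: White paint palette, 75 x 110 x 13 mm (x, y, z), loose bystander. Origin at the centre of its underside.
- lid: Loose cream pot lid with a ball knob, 58 mm wide, 39 mm high, bystander. Origin at the centre of its underside.

How it is judged (in metres and radians):
On the way, in this order (a step that is already met when the one before it is completed fails the run):
1. the pot stands upright on the board, off the blade, while the blade is still short of the marks (height (world z) of glaze_pot below 0.104 m and angle between glaze_pot's own z axis and vertical below 0.1 rad and contact force between glaze_pot and gauge_blade below 0.05 N and contact force between glaze_pot and the fingers below 0.05 N and x of blade_line in the frame of roller_mark below -0.03 m), for 0.2 s.
2. the blade's nose has gone in between the rails, flat and square (x of blade_line in the frame of roller_mark above -0.06 m and y of blade_line in the frame of roller_mark between -0.01 and 0.01 m and angle between the x axis of blade_line and the x axis of roller_mark, either way round below 0.12 rad), for 0.1 s.
At the end, for the whole second after the job is handed in: The blade lies flat and square between the guide rails (within 0.06 rad and 5 mm), nose under the roller, its red line within 5 mm of the line through the two red marks, at rest; the teal pot stands upright on the board, at rest, touching neither blade nor roller (x of blade_line in the frame of roller_mark between -0.005 and 0.005 m and y of blade_line in the frame of roller_mark between -0.005 and 0.005 m and angle between the x axis of blade_line and the x axis of roller_mark, either way round below 0.06 rad and height (world z) of gauge_blade below 0.103 m and angle between gauge_blade's own z axis and vertical below 0.04 rad and linear speed of each of gauge_blade, glaze_pot below 0.01 m/s and height (world z) of glaze_pot between 0.096 and 0.104 m and angle between glaze_pot's own z axis and vertical below 0.1 rad and contact force between glaze_pot and gauge_blade below 0.05 N and contact force between glaze_pot and slab_roller below 0.05 N).
It fails at once if the pot is tipped over (angle between glaze_pot's own z axis and vertical above 0.6 rad).
It fails at once if a bystander is shoved more than 30 mm (distance of any of beaker, mauve_cup, tall_glass, palette, lid from where it was at the start of the episode above 0.03 m).
It fails at once if the blade is lifted or tipped up off the board (height (world z) of gauge_blade above 0.125 m or angle between gauge_blade's own z axis and vertical above 0.3 rad).
It also fails if it takes over 64 s, if anything falls off the work surface, if the arm or the gripper's body presses on something with over 40 N, if the wrist force passes 120 N, or if a joint passes its speed limit or range.

## Working session

There is one attempt and no reset: what is moved stays moved. The work goes in short steps, Python scripts to look and compute and a tool call to move; the robot and the scene stay as the last step left them, time stands still between calls to the robot, and variables do not carry over. Pictures are saved under pics/ and viewed, at most 10 in all, crops included, and the job is handed in when it is done.

Besides the shell and the picture viewer there is one more tool, called after "Emit:" as name(argument=value, ...) on one line, values as JSON. carry_out: Moves the arm, as the interface text tells. Its arguments: {"type":"object","properties":{"increments":{"type":"array"},"force":{"type":"number"}},"required":["increments"]}

```bash
mkdir -p pics
python3 - <<'E'
from bench import sense, viewer, order, r
import cv2
for n in ("top","scene"):
    cv2.imwrite(f"pics/{n}0.png",viewer.snapshot(n)[:,:,::-1])
    c=viewer.get_calibration(n);print(n,c)
s=sense();print(s['tool_pos'],s['tcp_rot'],s['finger_gap'],r.tcp_to_grasp)
E
```

```text
top {'fx': 581.0372741169239, 'fy': 581.0372741169239, 'cx': 324.5296898279941, 'cy': 235.39290263066354, 'R': array([[-0.02245844, -0.99967783, -0.01182573],
       [-0.99507224,  0.0234945 , -0.09632882],
       [ 0.09657563,  0.00960406, -0.99527931]]), 't': array([ -51.97604474,  615.15343183, 1069.37925803])}
scene {'fx': 556.6060240980066, 'fy': 556.6060240980066, 'cx': 318.2140940639312, 'cy': 235.3939673123607, 'R': array([[ 0.70544916, -0.7084883 ,  0.0196422 ],
       [-0.41642685, -0.43674762, -0.79739588],
       [ 0.57352433,  0.55434272, -0.60313679]]), 't': array([-477.10202552,  289.67542453,  953.4324376 ])}
[242.63053172 548.15986489 193.96447314] [-1.79907657e+02 -7.76666787e-03  1.56118232e+02] 85.41429116703075 18.700000000000003
```

View pics/top0.png

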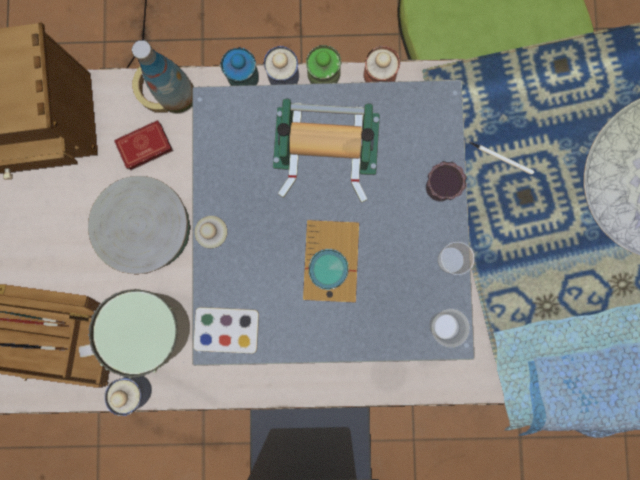

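View pics/scene0.png

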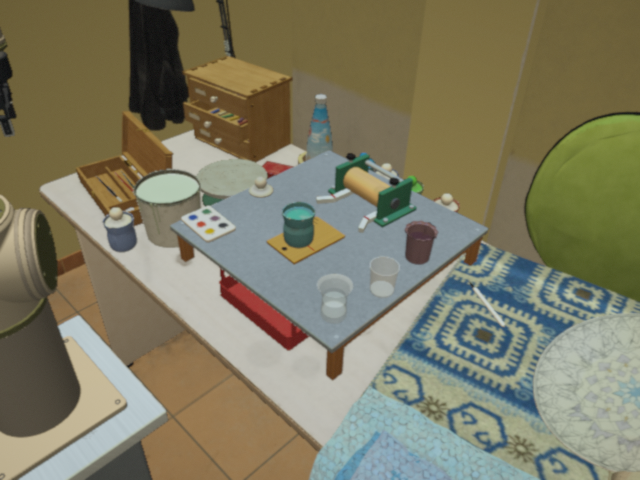

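The top view shows the brass blade at about (304-358, 221-302), with the pot on it at (328,268). The roller is at (326,140), and the rails' red marks are near (292,177) and (357,180). I'll zoom in and segment.

```bash
cat > h.py <<'E'
import numpy as np, cv2
from bench import viewer, sense, r
def ray(n,uv,z,c=None):
    c=c or viewer.get_calibration(n)
    uv=np.atleast_2d(np.array(uv,float))
    d=np.c_[(uv[:,0]-c['cx'])/c['fx'],(uv[:,1]-c['cy'])/c['fy'],np.ones(len(uv))]@c['R']
    o=-c['R'].T@c['t']
    return (o+d*((z-o[2])/d[:,2])[:,None])[:,:2]
def comps(mask,amin):
    n,l,st,ce=cv2.connectedComponentsWithStats(mask.astype(np.uint8))
    return [(l==i,st[i],ce[i]) for i in range(1,n) if st[i,4]>=amin]
def brass(img):
    h=cv2.cvtColor(img,cv2.COLOR_RGB2HSV)
    return (h[...,0]>8)&(h[...,0]<28)&(h[...,1]>100)
E
python3 - <<'E'
from h import *
im=cv2.imread("pics/top0.png");rgb=im[:,:,::-1].copy()
cv2.imwrite("pics/crop0.png",cv2.resize(im[80:310,220:490],None,fx=2.6,fy=2.6,interpolation=cv2.INTER_CUBIC))
m=brass(rgb);m[:200]=0;m[320:]=0;m[:,:280]=0;m[:,380:]=0
m=cv2.morphologyEx(m.astype(np.uint8),cv2.MORPH_CLOSE,np.ones((7,7)))
for a,st,ce in comps(m,300):
    p=np.argwhere(a)[:,::-1].astype(np.float32)
    print(st)
    w=ray("top",p,108).astype(np.float32); print(cv2.minAreaRect(w))
R,G,B=[rgb[...,i].astype(int) for i in range(3)]
red=(R-G>40)&(R-B>25); red[:165]=0;red[195:]=0;red[:,:280]=0;red[:,375:]=0
for a,st,ce in comps(red,1): print('red',st,ce,ray("top",ce,114))
E
```

```text
[ 304  221   55   81 2679]
((562.1183471679688, -76.983154296875), (90.05846405029297, 137.6189422607422), 85.92152404785156)
red [288 175   8   3  16] [291.875 175.75 ] [[712.58392058 -11.74698613]]
red [351 179   8   3  16] [354.875 179.75 ] [[ 702.68463125 -122.55140749]]
```

View pics/crop0.png

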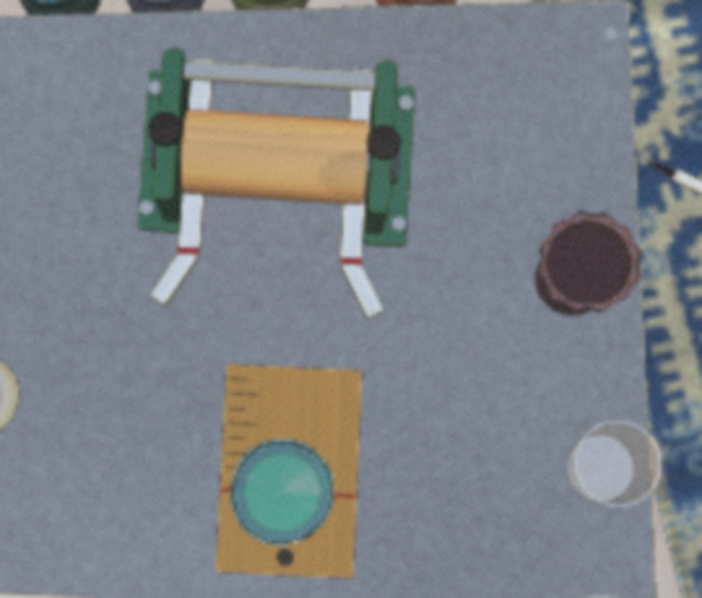

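The crop shows the red marks at crop (188,250) and (351,261). The blade's red line is at crop y≈493, and the pot rim's centre is at crop (282,491). Next I'll refine the poses.

Run:
```python
from h import *
rgb=cv2.imread("pics/top0.png")[:,:,::-1].copy()
h=cv2.cvtColor(rgb,cv2.COLOR_RGB2HSV)
teal=(h[...,0]>75)&(h[...,0]<100)&(h[...,1]>70);teal[:235]=0;teal[310:]=0;teal[:,:290]=0;teal[:,370:]=0
for a,st,ce in comps(teal,200):
    p=np.argwhere(a)[:,::-1].astype(np.float32); w=ray("top",p,184).astype(np.float32)
    print('pot top',cv2.minEnclosingCircle(w),st)
# roller wood edges
m=brass(rgb);m[:115]=0;m[165:]=0;m[:,:280]=0;m[:,380:]=0
for a,st,ce in comps(m,300): 
    w=ray("top",np.argwhere(a)[:,::-1],140).astype(np.float32);print('wood',cv2.minAreaRect(w))
# white rails: bright low-sat
wh=(h[...,2]>185)&(h[...,1]<40);wh[:112]=0;wh[205:]=0;wh[:,:272]=0;wh[:,385:]=0
pl=[]
for a,st,ce in comps(wh,20):
    w=ray("top",np.argwhere(a)[:,::-1],114); print('rail',st,ce,w.mean(0),cv2.minAreaRect(w.astype(np.float32)))
for name,uv,z in [('place',(398,325),100),('glass',(450,327),172),('beaker',(457,259),160),('lid',(210,232),120)]: print(name,ray("top",uv,z))
# scene: pot rim
rg=cv2.imread("pics/scene0.png")[:,:,::-1].copy();h=cv2.cvtColor(rg,cv2.COLOR_RGB2HSV)
t=(h[...,0]>75)&(h[...,0]<100)&(h[...,1]>70);t[:195]=0;t[255:]=0;t[:,:270]=0;t[:,330:]=0
for a,st,ce in comps(t,200): print('scene',st,ce,ray("scene",(st[0]+st[2]/2,ce[1]),146))
```

```text
pot top ((544.255126953125, -72.01842498779297), 31.026823043823242) [ 310  250   37   38 1071]
wood ((788.2393188476562, -73.65803527832031), (121.75995635986328, 16.223711013793945), 84.69586944580078)
wood ((752.511962890625, -69.75897979736328), (121.64740753173828, 22.532363891601562), 83.77653503417969)
rail [293 112   8  10  68] [296.60294118 116.5       ] [819.44737536 -21.99648302] ((819.4552001953125, -21.828479766845703), (12.458060264587402, 16.430316925048828), 88.49910736083984)
rail [355 115   7  11  74] [358.04054054 119.93243243] [ 810.34245424 -131.13803593] ((810.2269897460938, -131.06703186035156), (10.668571472167969, 18.223026275634766), 88.42371368408203)
rail [289 155   9  20 141] [293.0212766  164.55319149] [732.61459181 -14.11582327] ((732.7273559570312, -14.087831497192383), (12.464154243469238, 34.71090316772461), 84.95585632324219)
rail [351 159   9  20 140] [355.1        168.39285714] [ 722.9849697  -123.50650869] ((722.8596801757812, -123.44761657714844), (12.434812545776367, 34.53303527832031), 84.93858337402344)
rail [279 178  15  18 112] [286.02678571 185.96428571] [694.59925995  -1.13880141] ((694.947265625, -1.3676261901855469), (9.854486465454102, 36.2796516418457), 55.539920806884766)
rail [353 182  14  19 114] [359.25438596 190.70175439] [ 683.00171112 -129.69749508] ((683.8853149414062, -129.46388244628906), (35.6417121887207, 9.467667579650879), 24.72132110595703)
place [[ 447.2857706  -191.13014335]]
glass [[ 446.51126614 -266.83959548]]
beaker [[ 556.7231668 -285.5969941]]
lid [[615.63148076 132.03670681]]
scene [ 283  203   31   43 1025] [298.32097561 223.39707317] [[546.54913666 -68.11197845]]
```

```bash
cat > plan.py <<'E'
import sys,json,os,numpy as np
from scipy.spatial.transform import Rotation as Ro
F='cmd.json'
def plan(wps):
    """wps: (x,y,z,yaw,grip,rows), rows summing to 10; prints the 70 numbers and stores the commanded end pose"""
    p0,y0=json.load(open(F)) if os.path.exists(F) else ([242.881,548.647,194.892],156.119)
    p0=np.array(p0);R0=Ro.from_euler('xyz',[180,0,y0],degrees=True)
    rows=[];p,y=p0,y0
    for x_,y_,z_,yw,g,n in wps:
        q=np.array([x_,y_,z_])
        for k in range(1,n+1):
            pk=p+(q-p)*k/n; yk=y+(yw-y)*k/n
            s=np.round(R0.inv().apply(pk-p0)/400,4)
            rv=(R0.inv()*Ro.from_euler('xyz',[180,0,yk],degrees=True)).as_rotvec()/(2*np.pi)
            rows.append(list(s)+list(np.round(rv,4))+[g])
        p,y=q,yw
    assert len(rows)==10
    e=rows[-1]; pe=p0+R0.apply(np.array(e[:3])*400)
    ye=y0-e[5]*360
    json.dump([list(pe),ye],open(F,'w'))
    print(','.join('\n'*(i>0)+','.join(f'{v+0:g}' for v in w) for i,w in enumerate(rows)))
    print('end',pe.round(2),round(ye,2))
if __name__=='__main__': plan(eval(sys.argv[1]))
E
python3 plan.py "[(243,549,300,156.119,1,2),(480,230,300,115,1,8)]"
python3 plan.py "[(544,-72,290,90,1,6),(544,-72,200,90,1,3),(544,-72,200,90,1,1)]"
```

```text
0,0.0005,-0.1314,0,0,0,1,
0.0001,0.0009,-0.2628,0,0,0,1,
-0.108,-0.0602,-0.2628,0,0,0.0143,1,
-0.2161,-0.1214,-0.2628,0,0,0.0286,1,
-0.3242,-0.1826,-0.2628,0,0,0.0428,1,
-0.4322,-0.2438,-0.2628,0,0,0.0571,1,
-0.5403,-0.3049,-0.2628,0,0,0.0714,1,
-0.6484,-0.3661,-0.2628,0,0,0.0857,1,
-0.7565,-0.4273,-0.2628,0,0,0.0999,1,
-0.8645,-0.4884,-0.2628,0,0,0.1142,1
end [479.99 230.02 300.01] 115.01
-0.1253,-0.029,0.0042,0,0,0.0116,1,
-0.2506,-0.0581,0.0083,0,0,0.0232,1,
-0.376,-0.0871,0.0125,0,0,0.0347,1,
-0.5013,-0.1161,0.0167,0,0,0.0463,1,
-0.6266,-0.1451,0.0209,0,0,0.0579,1,
-0.7519,-0.1742,0.025,0,0,0.0695,1,
-0.7519,-0.1742,0.1,0,0,0.0695,1,
-0.7519,-0.1742,0.175,0,0,0.0695,1,
-0.7519,-0.1742,0.25,0,0,0.0695,1,
-0.7519,-0.1742,0.25,0,0,0.0695,1
end [543.98 -72.   200.01] 89.99
```

Emit:
carry_out(increments=[0,0.0005,-0.1314,0,0,0,1,0.0001,0.0009,-0.2628,0,0,0,1,-0.108,-0.0602,-0.2628,0,0,0.0143,1,-0.2161,-0.1214,-0.2628,0,0,0.0286,1,-0.3242,-0.1826,-0.2628,0,0,0.0428,1,-0.4322,-0.2438,-0.2628,0,0,0.0571,1,-0.5403,-0.3049,-0.2628,0,0,0.0714,1,-0.6484,-0.3661,-0.2628,0,0,0.0857,1,-0.7565,-0.4273,-0.2628,0,0,0.0999,1,-0.8645,-0.4884,-0.2628,0,0,0.1142,1])

```text
time: 1.35
tool_pos: [480.6, 228.5, 299.6]
tcp_rot: [-180.0, -0.0, 114.8]
ft_force: [0.3, 0.1, -0.3]
finger_gap: 85.9
grip_force: 0.0
```

Emit:
carry_out(increments=[-0.1253,-0.029,0.0042,0,0,0.0116,1,-0.2506,-0.0581,0.0083,0,0,0.0232,1,-0.376,-0.0871,0.0125,0,0,0.0347,1,-0.5013,-0.1161,0.0167,0,0,0.0463,1,-0.6266,-0.1451,0.0209,0,0,0.0579,1,-0.7519,-0.1742,0.025,0,0,0.0695,1,-0.7519,-0.1742,0.1,0,0,0.0695,1,-0.7519,-0.1742,0.175,0,0,0.0695,1,-0.7519,-0.1742,0.25,0,0,0.0695,1,-0.7519,-0.1742,0.25,0,0,0.0695,1])

```text
time: 2.6
tool_pos: [541.7, -71.6, 196.7]
tcp_rot: [-179.6, -0.1, 90.0]
ft_force: [-0.4, 0.9, 0.3]
finger_gap: 85.2
grip_force: 0.0
```

```bash
python3 - <<'E'
from h import *
s=sense();print(s['time'],s['tool_pos'],s['tcp_rot'],s['joint_pos'])
cv2.imwrite("pics/w1.png",viewer.snapshot("wrist")[:,:,::-1])
c=viewer.get_calibration("wrist");print(c, -c['R'].T@c['t'])
E
python3 plan.py "[(544,-72,131,90,1,4),(544,-72,131,90,1,1),(544,-72,131,90,-0.5,5)]"
```

```text
2.6 [541.73915365 -71.55529026 196.67925762] [-1.79644228e+02 -8.11224836e-02  8.99783418e+01] [-1.29004708e+01 -4.67560386e-01  9.33464331e+01 -2.17472348e-04
  8.74860309e+01 -1.28790542e+01]
{'fx': 342.27961064929195, 'fy': 342.27961064929195, 'cx': 318.0244271259871, 'cy': 238.37537189778166, 'R': array([[ 9.99993923e-01,  7.79797636e-05, -3.48547953e-03],
       [ 1.02189526e-03, -9.62394660e-01,  2.71653222e-01],
       [-3.33322343e-03, -2.71655133e-01, -9.62388891e-01]]), 't': array([-542.04831481, -105.5747649 ,  364.02413385])} [543.36628072  -2.67329666 377.12320939]
0,0,0.0431,0,0,0,1,
0,0,0.0863,0,0,0,1,
0,0,0.1294,0,0,0,1,
0,0.0001,0.1725,0,0,0,1,
0,0.0001,0.1725,0,0,0,1,
0,0.0001,0.1725,0,0,0,-0.5,
0,0.0001,0.1725,0,0,0,-0.5,
0,0.0001,0.1725,0,0,0,-0.5,
0,0.0001,0.1725,0,0,0,-0.5,
0,0.0001,0.1725,0,0,0,-0.5
end [544.02 -72.   131.01] 89.99
```

View pics/w1.png

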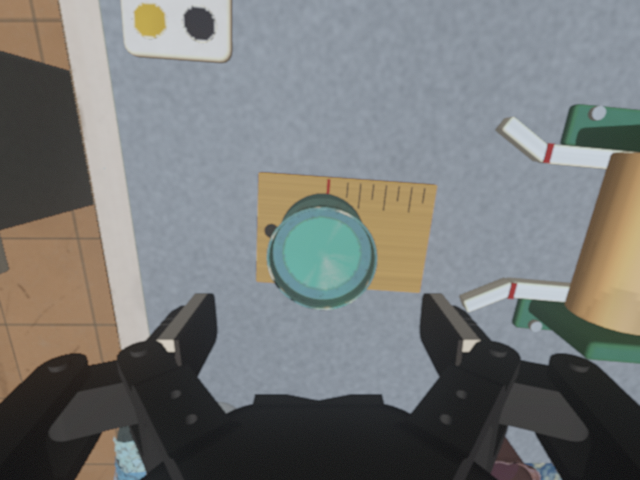

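The wrist view shows the pot rim's centre at (322,250), midway between the fingers in column. I'll check its position in world coordinates.

Run:
```python
from h import *
print(ray("wrist",[(322,250)],184),ray("wrist",[(258,172),(437,183),(421,293),(258,281)],108))
print(ray("wrist",[(548,153),(513,291)],114)); print(sense()['tool_pos'])
```

```text
[[545.05121961 -64.33380814]] [[ 495.90707407  -25.2333296 ]
 [ 635.27686736  -33.63842448]
 [ 630.43728994 -127.04974658]
 [ 491.57702675 -116.22101689]]
[[ 713.67857005  -10.71387189]
 [ 704.91742617 -122.3343709 ]]
[542.98040923 -71.77071539 198.98851656]
```

Emit:
carry_out(increments=[0.005,0,0.0431,0,0,0,1,0.005,0,0.0863,0,0,0,1,0.005,0,0.1294,0,0,0,1,0.005,0,0.1725,0,0,0,1,0.005,0,0.1725,0,0,0,1,0.005,0,0.1725,0,0,0,-0.5,0.005,0,0.1725,0,0,0,-0.5,0.005,0,0.1725,0,0,0,-0.5,0.005,0,0.1725,0,0,0,-0.5,0.005,0,0.1725,0,0,0,-0.5], force=30)

```text
time: 3.9
tool_pos: [544.8, -70.4, 132.2]
tcp_rot: [179.9, 0.0, 90.0]
ft_force: [-0.4, -1.8, 5.1]
finger_gap: 63.0
grip_force: 33.6
```

```bash
python3 - <<'E'
import json;json.dump([[543.98,-70,131.01],89.99],open('cmd.json','w'))
E
python3 plan.py "[(544,-70,220,90,-0.5,4),(440,-175,220,90,-0.5,5),(440,-175,220,90,-0.5,1)]"
```

```text
0,0,-0.0556,0,0,0,-0.5,
0,0,-0.1112,0,0,0,-0.5,
0,0,-0.1669,0,0,0,-0.5,
0,0,-0.2225,0,0,0,-0.5,
-0.0525,-0.0519,-0.2225,0,0,0,-0.5,
-0.105,-0.1039,-0.2225,0,0,0,-0.5,
-0.1575,-0.1559,-0.2225,0,0,0,-0.5,
-0.21,-0.2079,-0.2225,0,0,0,-0.5,
-0.2625,-0.2599,-0.2225,0,0,0,-0.5,
-0.2625,-0.2599,-0.2225,0,0,0,-0.5
end [ 440.   -174.98  220.01] 89.99
```

Emit:
carry_out(increments=[0,0,-0.0556,0,0,0,-0.5,0,0,-0.1112,0,0,0,-0.5,0,0,-0.1669,0,0,0,-0.5,0,0,-0.2225,0,0,0,-0.5,-0.0525,-0.0519,-0.2225,0,0,0,-0.5,-0.105,-0.1039,-0.2225,0,0,0,-0.5,-0.1575,-0.1559,-0.2225,0,0,0,-0.5,-0.21,-0.2079,-0.2225,0,0,0,-0.5,-0.2625,-0.2599,-0.2225,0,0,0,-0.5,-0.2625,-0.2599,-0.2225,0,0,0,-0.5])

```text
time: 5.15
tool_pos: [438.8, -175.9, 219.7]
tcp_rot: [-180.0, -0.0, 89.9]
ft_force: [0.2, 0.7, -1.5]
finger_gap: 63.7
grip_force: 33.8
```

```bash
python3 - <<'E'
from h import *
s=sense();print(s['tool_pos'],s['finger_gap'],s['grip_force'],s['ft_force'])
cv2.imwrite("pics/s2.png",viewer.snapshot("scene")[:,:,::-1])
E
python3 plan.py "[(440,-175,140,90,-0.5,4),(440,-175,125,90,-0.5,4),(440,-175,125,90,-0.5,2)]"
```

```text
[ 438.82473906 -175.92237666  219.67124449] 63.70877203312164 33.80423854495547 [ 0.18313047  0.69060373 -1.54315422]
0,0,0.05,0,0,0,-0.5,
0,0,0.1,0,0,0,-0.5,
0,0,0.15,0,0,0,-0.5,
0,0,0.2,0,0,0,-0.5,
0,0,0.2094,0,0,0,-0.5,
0,0,0.2188,0,0,0,-0.5,
0,0,0.2281,0,0,0,-0.5,
0,0,0.2375,0,0,0,-0.5,
0,0,0.2375,0,0,0,-0.5,
0,0,0.2375,0,0,0,-0.5
end [ 440.   -174.98  125.01] 89.99
```

View pics/s2.png

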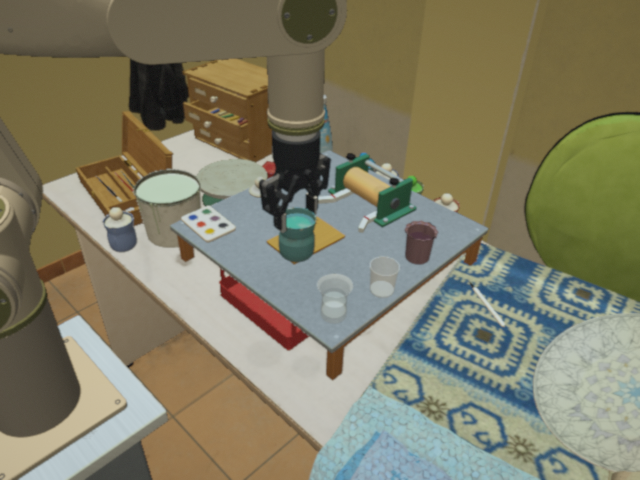

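The scene view shows the pot hanging in the fingers at about (297,235). I'll check its height before lowering it.

Run:
```python
from h import *
c=viewer.get_calibration("scene")
for z in (100,120,140,160,197,235,273):
    q=c['R']@np.array([440,-175,z])+c['t'];print(z,c['fx']*q[0]/q[2]+c['cx'],c['fy']*q[1]/q[2]+c['cy'])
```

```text
100 296.57823228197554 290.14830852594787
120 296.53739042619833 282.2206304055961
140 296.4955866488018 274.1062368476223
160 296.45278656155443 265.79845286564745
197 296.3708566609098 249.89530967142258
235 296.28277640559094 232.79834138637034
273 296.1904197116524 214.87128768443986
```

Emit:
carry_out(increments=[0,0,0.05,0,0,0,-0.5,0,0,0.1,0,0,0,-0.5,0,0,0.15,0,0,0,-0.5,0,0,0.2,0,0,0,-0.5,0,0,0.22,0,0,0,-0.5,0,0,0.23,0,0,0,-0.5,0,0,0.235,0,0,0,-0.5,0,0,0.239,0,0,0,-0.5,0,0,0.242,0,0,0,-0.5,0,0,0.242,0,0,0,-0.5])

```text
time: 6.45
tool_pos: [440.5, -175.7, 124.3]
tcp_rot: [179.9, 0.1, 90.0]
ft_force: [-1.7, -0.9, 4.8]
finger_gap: 63.4
grip_force: 34.4
```

```bash
python3 - <<'E'
from h import *
import json;json.dump([[440,-174.98,220.01-.242*400],89.99],open('cmd.json','w'))
print(sense()['tool_pos'],sense()['ft_force'])
E
python3 plan.py "[(440,-175,123.2,90,1,4),(440,-175,230,90,1,6)]"
```

```text
[ 440.4838517  -175.66581797  124.29255004] [-1.74760785 -0.85555286  4.81647357]
0,0,0,0,0,0,1,
0,0,0,0,0,0,1,
0,0,0,0,0,0,1,
0,0,0,0,0,0,1,
0,0,-0.0445,0,0,0,1,
0,0,-0.089,0,0,0,1,
0,0,-0.1335,0,0,0,1,
0,0,-0.178,0,0,0,1,
0,0,-0.2225,0,0,0,1,
0,0,-0.267,0,0,0,1
end [ 440.   -174.98  230.01] 89.99
```

Emit:
carry_out(increments=[0,0,0,0,0,0,1,0,0,0,0,0,0,1,0,0,0,0,0,0,1,0,0,0,0,0,0,1,0,0,-0.0445,0,0,0,1,0,0,-0.089,0,0,0,1,0,0,-0.1335,0,0,0,1,0,0,-0.178,0,0,0,1,0,0,-0.2225,0,0,0,1,0,0,-0.267,0,0,0,1])

```text
time: 7.7
tool_pos: [440.1, -175.0, 231.3]
tcp_rot: [180.0, 0.0, 90.0]
ft_force: [0.3, -0.3, -0.2]
finger_gap: 85.3
grip_force: 0.0
```

```bash
cat >> h.py <<'E'
MK=np.array([707.6,-67.1]);A=np.radians(-5.05)
XH=np.array([np.cos(A),np.sin(A)]);YH=np.array([-XH[1],XH[0]])
def rf(p): d=np.atleast_2d(p)-MK; return np.c_[d@XH,d@YH]
def wf(x,y): return MK+x*XH+y*YH
E
python3 - <<'E'
from h import *
from plan import plan
cv2.imwrite("pics/t3.png",viewer.snapshot("top")[:,:,::-1])
x,y=wf(-144,-98)
plan([(x,y,230,84.95,1,3),(x,y,120,84.95,1,3),(x,y,101,84.95,1,3),(x,y,101,84.95,1,1)])
E
```

```text
0.0191,0.0963,0,0,0,0.0047,1,
0.0383,0.1925,0,0,0,0.0093,1,
0.0574,0.2888,0,0,0,0.014,1,
0.0574,0.2888,0.0917,0,0,0.014,1,
0.0574,0.2888,0.1834,0,0,0.014,1,
0.0574,0.2888,0.275,0,0,0.014,1,
0.0574,0.2888,0.2909,0,0,0.014,1,
0.0574,0.2888,0.3067,0,0,0.014,1,
0.0574,0.2888,0.3225,0,0,0.014,1,
0.0574,0.2888,0.3225,0,0,0.014,1
end [ 555.52 -152.04  101.01] 84.95
```

Emit:
carry_out(increments=[0.0191,0.0963,0,0,0,0.0047,1,0.0383,0.1925,0,0,0,0.0093,1,0.0574,0.2888,0,0,0,0.014,1,0.0574,0.2888,0.0917,0,0,0.014,1,0.0574,0.2888,0.1834,0,0,0.014,1,0.0574,0.2888,0.275,0,0,0.014,1,0.0574,0.2888,0.2909,0,0,0.014,1,0.0574,0.2888,0.3067,0,0,0.014,1,0.0574,0.2888,0.3225,0,0,0.014,1,0.0574,0.2888,0.3225,0,0,0.014,1])

```text
time: 9.0
tool_pos: [555.9, -152.2, 101.7]
tcp_rot: [179.9, 0.0, 84.9]
ft_force: [-0.3, 0.4, -0.3]
finger_gap: 85.1
grip_force: 0.0
```

Run:
```python
from h import *
s=sense();print(s['tool_pos'],s['tcp_rot'],s['ft_force'])
a=viewer.snapshot("wrist")[:,:,::-1];b=viewer.snapshot("top")[60:360:,190:490,::-1]
b=cv2.resize(b,(480,480),interpolation=cv2.INTER_CUBIC)
cv2.imwrite("pics/p4.png",cv2.resize(np.hstack([a,b]),(800,343)))
```

```text
[ 555.91627589 -152.18688253  101.67487027] [1.79946219e+02 1.46858786e-02 8.49454031e+01] [-0.26646179  0.39744025 -0.29318627]
```

View pics/p4.png

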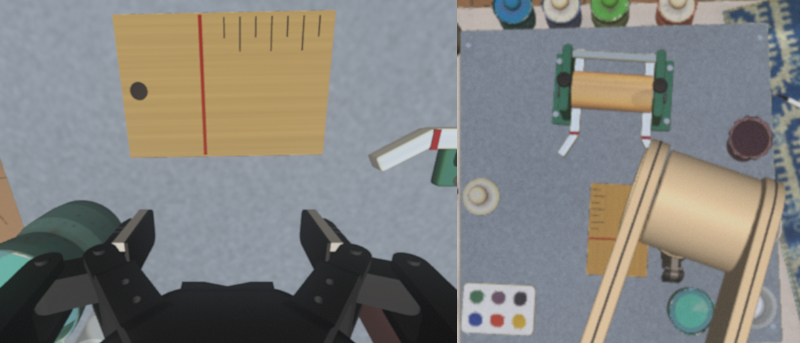

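The wrist view shows the blade in front of the fingertips, with the red line at (203,85) and the right edge at about y=156. The pot stands on the board. Next I'll probe downward for the fingertip height.

Emit:
carry_out(increments=[0,0,0.002,0,0,0,1,0,0,0.004,0,0,0,1,0,0,0.006,0,0,0,1,0,0,0.008,0,0,0,1,0,0,0.01,0,0,0,1,0,0,0.01,0,0,0,1,0,0,0.01,0,0,0,1,0,0,0.01,0,0,0,1,0,0,0.01,0,0,0,1,0,0,0.01,0,0,0,1])

```text
time: 10.35
tool_pos: [555.5, -152.0, 97.0]
tcp_rot: [180.0, 0.0, 84.9]
ft_force: [-1.2, -0.1, -0.0]
finger_gap: 85.8
grip_force: 0.0
```

No contact yet; continue down to 90.

Emit:
carry_out(increments=[0,0,0.002,0,0,0,1,0,0,0.004,0,0,0,1,0,0,0.006,0,0,0,1,0,0,0.008,0,0,0,1,0,0,0.01,0,0,0,1,0,0,0.012,0,0,0,1,0,0,0.014,0,0,0,1,0,0,0.016,0,0,0,1,0,0,0.016,0,0,0,1,0,0,0.016,0,0,0,1])

```text
time: 11.6
tool_pos: [555.5, -152.0, 90.6]
tcp_rot: [180.0, -0.0, 84.9]
ft_force: [0.0, -0.0, 0.4]
finger_gap: 85.4
grip_force: 0.0
```

Run:
```python
from h import *
from plan import plan
import json;json.dump([[555.52,-152.04,101.01-.026*400],84.95],open('cmd.json','w'))
s=sense();print(s['tool_pos'],rf(s['tool_pos'][:2]),s['ft_force'])
x,y=wf(-144,-68)
plan([(x,y,90.6,84.95,1,8),(x,y,90.6,84.95,1,2)])
```

```text
[ 555.54700787 -152.02436748   90.64213314] [[-143.98729013  -97.979186  ]] [ 0.03141086 -0.02817396  0.3928136 ]
0.0094,0,0,0,0,0,1,
0.0187,0,0,0,0,0,1,
0.0281,0,0,0,0,0,1,
0.0375,0,0,0,0,0,1,
0.0469,0,0,0,0,0,1,
0.0562,0,0,0,0,0,1,
0.0656,0,0,0,0,0,1,
0.075,0,0,0,0,0,1,
0.075,0,0,0,0,0,1,
0.075,0,0,0,0,0,1
end [ 558.16 -122.16   90.61] 84.95
```

Emit:
carry_out(increments=[0.0094,0,0,0,0,0,1,0.0187,0,0,0,0,0,1,0.0281,0,0,0,0,0,1,0.0375,0,0,0,0,0,1,0.0469,0,0,0,0,0,1,0.0562,0,0,0,0,0,1,0.0656,0,0,0,0,0,1,0.075,0,0,0,0,0,1,0.075,0,0,0,0,0,1,0.075,0,0,0,0,0,1])

```text
time: 12.85
tool_pos: [558.2, -122.2, 90.6]
tcp_rot: [-180.0, 0.0, 84.9]
ft_force: [0.0, 1.1, -0.3]
finger_gap: 85.3
grip_force: 0.0
```

```bash
cat >> h.py <<'E'
def wblade(f=None,hide=True):
    c=viewer.get_calibration("wrist"); im=viewer.snapshot("wrist").copy()
    if f: cv2.imwrite(f,im[:,:,::-1])
    m=cv2.morphologyEx(brass(im).astype(np.uint8),cv2.MORPH_CLOSE,np.ones((9,9)))
    a=max(comps(m,2000),key=lambda t:t[1][4])[0]
    p=np.argwhere(a)[:,::-1]; w=rf(ray("wrist",p,108,c)).astype(np.float32)
    print('blade px box',p.min(0),p.max(0),'rect in roller frame',cv2.minAreaRect(w))
    R,G,B=[im[...,i].astype(int) for i in range(3)]
    red=(R-G>60)&(R-B>40)
    for b,st,ce in comps(red,8): print('red px',st,ce.round(1),'z108',rf(ray("wrist",ce,108,c)).round(1),'z114',rf(ray("wrist",ce,114,c)).round(1))
E
python3 - <<'E'
from h import *
s=sense();print(s['tool_pos'],rf(s['tool_pos'][:2]),s['ft_force'])
wblade("pics/w5.png")
E
```

```text
[ 558.16533179 -122.21682093   90.62293539] [[-144.00294073  -68.05686646]] [ 0.00433517  1.11278855 -0.28596486]
blade px box [157  84] [471 281] rect in roller frame ((-145.396240234375, -20.853927612304688), (137.0015411376953, 89.74971771240234), 1.0375603437423706)
red px [277  90  13 189 867] [283.3 181.2] z108 [[-160.4  -16.6]] z114 [[-159.8  -16. ]]
red px [607 248  16  27 242] [614.8 261. ] z108 [[  3.2 -55.9]] z114 [[ -2.3 -53.8]]
```

View pics/w5.png

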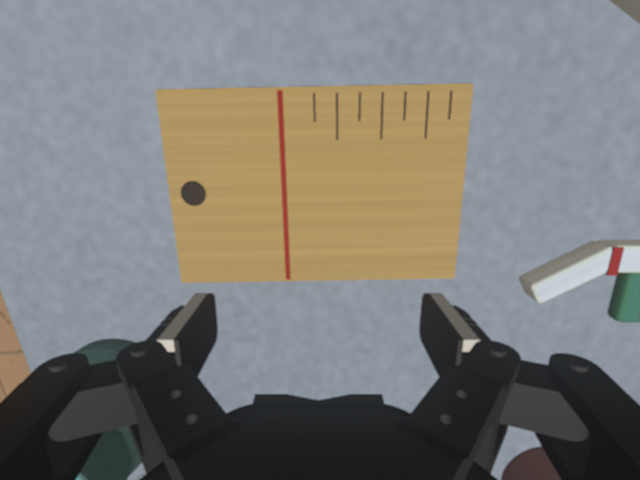

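Run:
```python
from h import *
for uv in [(210,294),(428,294),(165,345),(473,345),(180,282),(456,277)]:
    print(uv,[rf(ray("wrist",[uv],z)).round(1).tolist() for z in (100,104,108,116)])
print(rf([[ -viewer.get_calibration("wrist")['R'].T@viewer.get_calibration("wrist")['t']][0][:2]]))
```

```text
(210, 294) [[[-202.3, -77.7]], [[-200.9, -75.8]], [[-199.5, -74.0]], [[-196.7, -70.2]]]
(428, 294) [[[-85.2, -77.7]], [[-86.6, -75.8]], [[-88.0, -73.9]], [[-90.8, -70.2]]]
(165, 345) [[[-230.2, -108.9]], [[-228.2, -106.3]], [[-226.1, -103.7]], [[-222.1, -98.5]]]
(473, 345) [[[-57.2, -108.8]], [[-59.3, -106.2]], [[-61.3, -103.6]], [[-65.4, -98.4]]]
(180, 282) [[[-217.6, -70.8]], [[-215.9, -69.1]], [[-214.1, -67.4]], [[-210.6, -63.9]]]
(456, 277) [[[-71.3, -67.8]], [[-73.0, -66.2]], [[-74.7, -64.6]], [[-78.2, -61.3]]]
[[-144.15282806    1.12355898]]
```

The wrist view shows the blade untouched, with its near edge at row 280 and the finger ends at row 294. By geometry the open fingertips sit well above the blade. I'll back off and probe lower.

Emit:
carry_out(increments=[-0.025,0,0,0,0,0,1,-0.05,0,0,0,0,0,1,-0.075,0,0,0,0,0,1,-0.075,0,0.005,0,0,0,1,-0.075,0,0.01,0,0,0,1,-0.075,0,0.014,0,0,0,1,-0.075,0,0.018,0,0,0,1,-0.075,0,0.02,0,0,0,1,-0.075,0,0.02,0,0,0,1,-0.075,0,0.02,0,0,0,1])

```text
time: 14.15
tool_pos: [555.6, -152.0, 82.7]
tcp_rot: [180.0, 0.0, 85.0]
ft_force: [0.3, -0.7, 0.1]
finger_gap: 85.5
grip_force: 0.0
```

Run:
```python
from h import *
s=sense();print(s['tool_pos'],s['ft_force'])
im=cv2.imread("pics/s2.png");c=viewer.get_calibration("scene")
for x in (408,472):
  for z in (215,225,235,245,255,265,280):
    q=c['R']@np.array([x,-175,z])+c['t'];print(x,z,(c['fx']*q[0]/q[2]+c['cx']).round(),(c['fy']*q[1]/q[2]+c['cy']).round())
a=cv2.resize(im[150:270,240:360],(500,500),interpolation=cv2.INTER_CUBIC)
b=viewer.snapshot("scene")[150:300,240:420,::-1]
b=cv2.resize(b,(300*2,500),interpolation=cv2.INTER_CUBIC)[:, :300*1]
cv2.imwrite("pics/c6.png",np.hstack([a,b]))
```

```text
[ 555.579773   -152.0206439    82.68961901] [ 0.33152973 -0.74795539  0.10856969]
408 215 283.0 250.0
408 225 283.0 245.0
408 235 283.0 241.0
408 245 283.0 236.0
408 255 282.0 231.0
408 265 282.0 226.0
408 280 282.0 219.0
472 215 309.0 234.0
472 225 309.0 230.0
472 235 309.0 225.0
472 245 310.0 221.0
472 255 310.0 216.0
472 265 310.0 211.0
472 280 310.0 204.0
```

View pics/c6.png

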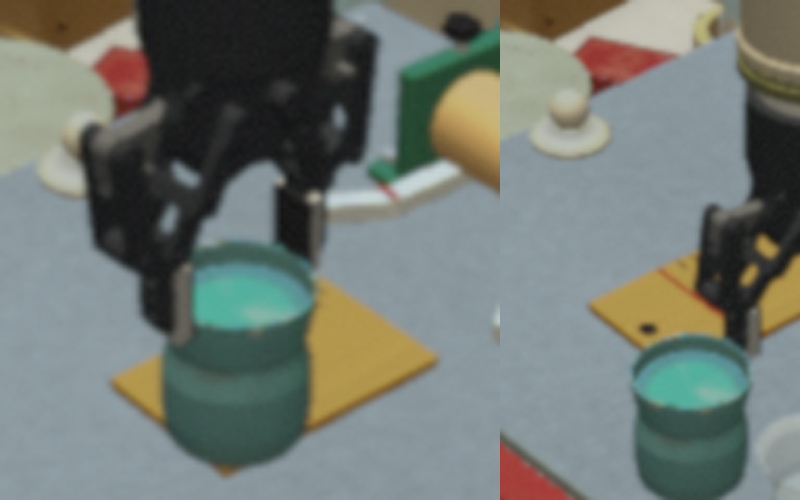

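The left crop shows the left fingertip on the held pot at about z≈250, some 30 mm above the TCP. The right crop shows the tip now at scene (313,257).

Run:
```python
from h import *
c=viewer.get_calibration("scene")
for xr in (-187,-192):
  x,y=wf(xr,-98)
  for z in (95,105,115,125,135):
    q=c['R']@np.array([x,y,z])+c['t'];print(xr,z,(c['fx']*q[0]/q[2]+c['cx']).round(),(c['fy']*q[1]/q[2]+c['cy']).round())
```

```text
-187 95 314.0 268.0
-187 105 314.0 264.0
-187 115 314.0 260.0
-187 125 314.0 256.0
-187 135 314.0 252.0
-192 95 312.0 269.0
-192 105 312.0 265.0
-192 115 312.0 261.0
-192 125 312.0 257.0
-192 135 312.0 253.0
```

Emit:
carry_out(increments=[0,0,0.006,0,0,0,1,0,0,0.012,0,0,0,1,0,0,0.018,0,0,0,1,0,0,0.022,0,0,0,1,0,0,0.025,0,0,0,1,0,0,0.028,0,0,0,1,0,0,0.03,0,0,0,1,0,0,0.0325,0,0,0,1,0,0,0.035,0,0,0,1,0,0,0.035,0,0,0,1])

```text
time: 15.45
tool_pos: [555.4, -152.0, 68.5]
tcp_rot: [-180.0, -0.0, 84.9]
ft_force: [0.1, 0.1, 0.5]
finger_gap: 85.6
grip_force: 0.0
```

Emit:
carry_out(increments=[0,0,0.002,0,0,0,1,0,0,0.004,0,0,0,1,0,0,0.006,0,0,0,1,0,0,0.008,0,0,0,1,0,0,0.01,0,0,0,1,0,0,0.012,0,0,0,1,0,0,0.014,0,0,0,1,0,0,0.014,0,0,0,1,0,0,0.014,0,0,0,1,0,0,0.014,0,0,0,1])

```text
time: 16.7
tool_pos: [555.6, -152.1, 63.1]
tcp_rot: [180.0, 0.0, 84.9]
ft_force: [-0.3, 0.2, 0.8]
finger_gap: 85.2
grip_force: 0.0
```

Run:
```python
from h import *
s=sense();print(s['tool_pos'],s['ft_force'])
im=viewer.snapshot("scene")[200:300,270:380]
cv2.imwrite("pics/c7.png",cv2.resize(im[:,:,::-1],(660,600),interpolation=cv2.INTER_CUBIC))
```

```text
[ 555.59325048 -152.07058545   63.09500606] [-0.26711442  0.19296243  0.75685927]
```

View pics/c7.png

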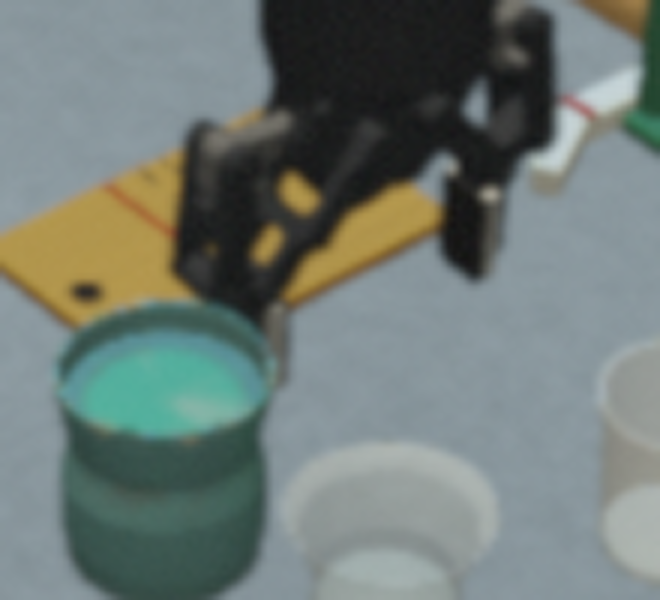

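The crop shows the left tip at scene (317,264), so z≈104, about 41 mm above the TCP when open. I'll go 2 mm lower and push sideways.

Emit:
carry_out(increments=[0,0,0.0025,0,0,0,1,0,0,0.005,0,0,0,1,0.015,0,0.005,0,0,0,1,0.03,0,0.005,0,0,0,1,0.045,0,0.005,0,0,0,1,0.055,0,0.005,0,0,0,1,0.065,0,0.005,0,0,0,1,0.072,0,0.005,0,0,0,1,0.075,0,0.005,0,0,0,1,0.075,0,0.005,0,0,0,1])

```text
time: 18.0
tool_pos: [558.2, -122.2, 61.0]
tcp_rot: [-180.0, 0.0, 84.9]
ft_force: [0.2, -0.2, -0.6]
finger_gap: 85.7
grip_force: 0.0
```

Run:
```python
from h import *
s=sense();print(s['tool_pos'],rf(s['tool_pos'][:2]),s['ft_force'])
wblade("pics/w8.png")
```

```text
[ 558.16282636 -122.18129854   61.01374559] [[-144.0085633   -68.02170249]] [ 0.23921705 -0.15431097 -0.55915342]
blade px box [119  71] [508 309] rect in roller frame ((-145.4365234375, -20.98647689819336), (137.01327514648438, 90.07550048828125), 0.9637057781219482)
red px [ 267   78   18  228 1305] [275.7 187.2] z108 [[-160.4  -15.6]] z114 [[-159.7  -14.8]]
```

Emit:
carry_out(increments=[-0.025,0,0,0,0,0,1,-0.05,0,0,0,0,0,1,-0.075,0,0,0,0,0,1,-0.075,0,0.005,0,0,0,1,-0.075,0,0.01,0,0,0,1,-0.075,0,0.015,0,0,0,1,-0.075,0,0.02,0,0,0,1,-0.075,0,0.0225,0,0,0,1,-0.075,0,0.025,0,0,0,1,-0.075,0,0.025,0,0,0,1])

```text
time: 19.3
tool_pos: [555.5, -152.0, 50.9]
tcp_rot: [-180.0, -0.0, 85.0]
ft_force: [0.4, 0.9, 0.7]
finger_gap: 85.4
grip_force: 0.0
```

Emit:
carry_out(increments=[0,0,0.0013,0,0,0,1,0,0,0.0025,0,0,0,1,0,0,0.0038,0,0,0,1,0,0,0.005,0,0,0,1,0,0,0.006,0,0,0,1,0,0,0.007,0,0,0,1,0,0,0.0075,0,0,0,1,0,0,0.0075,0,0,0,1,0,0,0.0075,0,0,0,1,0,0,0.0075,0,0,0,1])

```text
time: 20.55
tool_pos: [555.7, -152.1, 50.4]
tcp_rot: [180.0, 0.0, 85.0]
ft_force: [-9.9, 3.4, 19.5]
finger_gap: 85.6
grip_force: 9.6
```

Contact at TCP z≈50.4, which puts the tips on the board. I'll raise to 53 and push sideways.

Emit:
carry_out(increments=[0,0,-0.0125,0,0,0,1,0,0,-0.0125,0,0,0,1,0.015,0,-0.0125,0,0,0,1,0.03,0,-0.0125,0,0,0,1,0.045,0,-0.0125,0,0,0,1,0.055,0,-0.0125,0,0,0,1,0.065,0,-0.0125,0,0,0,1,0.072,0,-0.0125,0,0,0,1,0.075,0,-0.0125,0,0,0,1,0.075,0,-0.0125,0,0,0,1])

```text
time: 21.8
tool_pos: [558.2, -122.0, 53.1]
tcp_rot: [180.0, -0.0, 84.9]
ft_force: [0.1, -1.0, -0.1]
finger_gap: 85.5
grip_force: 0.4
```

Run:
```python
from h import *
s=sense();print(s['tool_pos'],rf(s['tool_pos'][:2]),s['ft_force'])
wblade("pics/w9.png")
```

```text
[ 558.18642258 -121.99984163   53.05649845] [[-144.00103143  -67.8388729 ]] [ 0.14436992 -1.03824609 -0.06730572]
blade px box [104  35] [530 294] rect in roller frame ((-144.5546875, -10.988075256347656), (137.0216522216797, 90.33293151855469), 0.007968210615217686)
red px [ 268   38   14  253 1598] [274.7 158.9] z108 [[-159.4   -4.5]] z114 [[-158.7   -4.2]]
```

Emit:
carry_out(increments=[0.008,0,0,0,0,0,1,0.015,0,0,0,0,0,1,0.02,0,0,0,0,0,1,0.024,0,0,0,0,0,1,0.0265,0,0,0,0,0,1,0.0275,0,0,0,0,0,1,0.0275,0,0,0,0,0,1,0.01,0,0,0,0,0,1,-0.04,0,0,0,0,0,1,-0.04,0,-0.1,0,0,0,1])

```text
time: 23.1
tool_pos: [553.4, -139.1, 89.5]
tcp_rot: [-179.6, -0.1, 84.9]
ft_force: [0.3, 0.5, 0.3]
finger_gap: 85.8
grip_force: 0.0
```

Run:
```python
from h import *
from plan import plan
import json
s=sense();print(s['tool_pos'],rf(s['tool_pos'][:2]),s['ft_force'])
x,y=wf(-144,-68-16)
json.dump([[x,y,93.0],84.95],open('cmd.json','w'))
wblade("pics/w10.png")
x2,y2=wf(-144-70-35,0)
plan([(x,y,180,70,1,2),(x2,y2,180,-5.05,1,8)])
```

```text
[ 553.38718125 -139.11856103   89.49689805] [[-147.27476717  -85.31359537]] [0.26013653 0.53720958 0.34214707]
blade px box [156   0] [494 205] rect in roller frame ((-144.59420776367188, -2.8876304626464844), (84.28762817382812, 137.13600158691406), 89.95897674560547)
red px [ 286    0    9  204 1016] [290.   98.9] z108 [[-159.5    1.7]] z114 [[-159.    1.]]
red px [626 212  14  30 259] [633.9 227.4] z108 [[  3.2 -55.7]] z114 [[ -2.4 -54.3]]
0,0,-0.1088,0,0,0.0208,1,
0,0,-0.2175,0,0,0.0415,1,
0.0262,-0.0328,-0.2175,0,0,0.0676,1,
0.0525,-0.0656,-0.2175,0,0,0.0936,1,
0.0788,-0.0984,-0.2175,0,0,0.1197,1,
0.105,-0.1312,-0.2175,0,0,0.1458,1,
0.1312,-0.1641,-0.2175,0,0,0.1718,1,
0.1575,-0.1969,-0.2175,0,0,0.1979,1,
0.1838,-0.2297,-0.2175,0,0,0.2239,1,
0.21,-0.2625,-0.2175,0,0,0.25,1
end [459.57 -45.18 180.  ] -5.05
```

Emit:
carry_out(increments=[0,0,-0.1088,0,0,0.0208,1,0,0,-0.2175,0,0,0.0415,1,0.0262,-0.0328,-0.2175,0,0,0.0676,1,0.0525,-0.0656,-0.2175,0,0,0.0936,1,0.0788,-0.0984,-0.2175,0,0,0.1197,1,0.105,-0.1312,-0.2175,0,0,0.1458,1,0.1312,-0.1641,-0.2175,0,0,0.1718,1,0.1575,-0.1969,-0.2175,0,0,0.1979,1,0.1838,-0.2297,-0.2175,0,0,0.2239,1,0.21,-0.2625,-0.2175,0,0,0.25,1])

```text
time: 24.4
tool_pos: [459.3, -45.7, 180.2]
tcp_rot: [-180.0, -0.0, -5.4]
ft_force: [-0.1, -0.0, -0.7]
finger_gap: 85.3
grip_force: 0.0
```

Run:
```python
from h import *
from plan import plan
for i in range(2):
    s=sense();print(s['tool_pos'],s['tcp_rot'],rf(s['tool_pos'][:2]),s['joint_pos'][5])
    wblade("pics/w11.png")
x2,y2=wf(-144-70-35,0)
plan([(x2,y2,180,-5.05,1,1),(x2,y2,80,-5.05,1,4),(x2,y2,53,-5.05,1,4),(x2,y2,53,-5.05,1,1)])
# top
im=viewer.snapshot("top").copy();cv2.imwrite("pics/t11.png",im[:,:,::-1])
m=brass(im);m[200:][:,:]=m[200:];m[:195]=0;m[320:]=0;m[:,:270]=0;m[:,390:]=0
a=max(comps(cv2.morphologyEx(m.astype(np.uint8),cv2.MORPH_CLOSE,np.ones((5,5))),50),key=lambda t:t[1][4])
print('top',a[1],cv2.minAreaRect(rf(ray("top",np.argwhere(a[0])[:,::-1],108)).astype(np.float32)))
```

```text
[459.32255403 -45.69560736 180.19759307] [-1.79996903e+02 -2.79123021e-02 -5.39427653e+00] [[-249.19782054   -0.53332905]] 83.33860163882063
blade px box [246   0] [386 188] rect in roller frame ((-153.5293426513672, 0.17792510986328125), (90.07259368896484, 119.10679626464844), 89.69169616699219)
red px [253 109 128   3 383] [316.7 110. ] z108 [[-1.596e+02  1.000e-01]] z114 [[-160.1    0. ]]
red px [111 283  27  21 437] [124.  292.7] z108 [[-295.4  154.4]] z114 [[-292.7  150.7]]
[458.32705578 -44.49946511 180.14063808] [-1.79954913e+02  2.33317216e-02 -5.86204923e+00] [[-250.29474501    0.5705413 ]] 83.89309275803758
blade px box [245   0] [386 187] rect in roller frame ((-154.09814453125, 0.172943115234375), (89.68527221679688, 118.85673522949219), 89.96134185791016)
red px [253 106 129   5 402] [317.1 108.1] z108 [[-1.596e+02  1.000e-01]] z114 [[-1.601e+02  1.000e-01]]
red px [113 283  27  21 438] [125.9 292.8] z108 [[-295.4  154.4]] z114 [[-292.7  150.7]]
0,0,0,0,0,0,1,
0,0,0.0625,0,0,0,1,
0,0,0.125,0,0,0,1,
0,0,0.1875,0,0,0,1,
0,0,0.25,0,0,0,1,
0,0,0.2669,0,0,0,1,
0,0,0.2838,0,0,0,1,
0,0,0.3006,0,0,0,1,
0,0,0.3175,0,0,0,1,
0,0,0.3175,0,0,0,1
end [459.57 -45.18  53.  ] -5.05
top [ 291  219   56   82 3983] ((-143.58309936523438, -1.3828544616699219), (138.40818786621094, 90.2033462524414), 0.00031718917307443917)
```

View pics/w11.png

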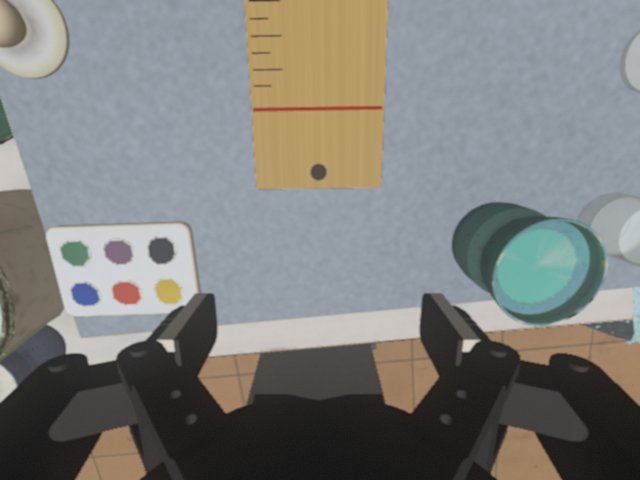

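The wrist view shows the blade square ahead, with its line at row 108 and rear edge at row 188. The palette and the pot are both clear of the fingers. I'll lower the hand and push.

Emit:
carry_out(increments=[0,0,0,0,0,0,1,0,0,0.0625,0,0,0,1,0,0,0.125,0,0,0,1,0,0,0.1875,0,0,0,1,0,0,0.25,0,0,0,1,0,0,0.27,0,0,0,1,0,0,0.285,0,0,0,1,0,0,0.3,0,0,0,1,0,0,0.3175,0,0,0,1,0,0,0.3175,0,0,0,1])

```text
time: 25.8
tool_pos: [459.3, -45.1, 52.6]
tcp_rot: [-180.0, 0.0, -5.0]
ft_force: [-0.6, 0.6, -0.8]
finger_gap: 85.3
grip_force: 0.0
```

```bash
cat >> h.py <<'E'
def tline(f=None):
    im=viewer.snapshot("top").copy()
    if f: cv2.imwrite(f,im[:,:,::-1])
    R,G,B=[im[...,i].astype(int) for i in range(3)]
    red=(R-G>40)&(R-B>25);red[:150]=0;red[300:]=0;red[:,:275]=0;red[:,375:]=0
    m=brass(im);m[:170]=0;m[320:]=0;m[:,:270]=0;m[:,390:]=0
    for a in comps(cv2.morphologyEx(m.astype(np.uint8),cv2.MORPH_CLOSE,np.ones((5,5))),200): print('top blade',a[1],cv2.minAreaRect(rf(ray("top",np.argwhere(a[0])[:,::-1],108)).astype(np.float32)))
    for b,st,ce in comps(red,5): print('top red',st,'z108',rf(ray("top",ce,108)).round(1),'z114',rf(ray("top",ce,114)).round(1))
E
python3 - <<'E'
from h import *
s=sense();print(s['tool_pos'],s['tcp_rot'],rf(s['tool_pos'][:2]),s['ft_force'])
tline()
E
```

```text
[459.26537399 -45.07879136  52.62928251] [-1.79995926e+02  3.77863954e-02 -5.04026910e+00] [[-2.49309074e+02  7.60593621e-02]] [-0.60083482  0.58612933 -0.8271237 ]
top blade [ 291  219   56   81 3850] ((-142.4234619140625, -1.4497604370117188), (90.10659790039062, 136.11102294921875), 89.97566986083984)
top red [315 150  41   5  93] z108 [[ 48.4 -15.7]] z114 [[ 47.  -15.8]]
top red [288 175   8   3  17] z108 [[ 1.4 55.7]] z114 [[ 0.2 55.3]]
top red [351 179   8   3  16] z108 [[  1.2 -55.8]] z114 [[ -0.  -55.7]]
top red [293 265  51   6 168] z108 [[-158.2   -1.1]] z114 [[-158.5   -1.2]]
```

Emit:
carry_out(increments=[0.04,0,0,0,0,0,1,0.075,0,0,0,0,0,1,0.115,0,0,0,0,0,1,0.155,0,0,0,0,0,1,0.195,0,0,0,0,0,1,0.235,0,0,0,0,0,1,0.27,0,0,0,0,0,1,0.3,0,0,0,0,0,1,0.315,0,0,0,0,0,1,0.32,0,0,0,0,0,1])

```text
time: 27.1
tool_pos: [586.7, -56.4, 53.1]
tcp_rot: [-180.0, 0.1, -5.0]
ft_force: [-5.1, 0.9, 4.4]
finger_gap: 85.7
grip_force: 3.0
```

Run:
```python
from h import *
s=sense();print(s['tool_pos'],s['tcp_rot'],rf(s['tool_pos'][:2]),s['ft_force'])
tline("pics/t12.png");wblade()
```

```text
[586.72071915 -56.38430484  53.05252333] [-1.79999159e+02  6.09981637e-02 -5.04880064e+00] [[-1.21353309e+02  3.36944823e-02]] [-5.11681913  0.9467584   4.35106011]
top blade [299 170  52  18 740] ((0.024106979370117188, -1.9788017272949219), (30.541067123413086, 90.45480346679688), 3.6196322441101074)
top red [299 150   6   2   9] z108 [[47.8 42.1]] z114 [[46.3 41.7]]
top red [309 150  47   6 111] z108 [[ 48.3 -14. ]] z114 [[ 46.8 -14.1]]
top red [288 175   8   3  16] z108 [[ 1.3 56.1]] z114 [[ 0.1 55.6]]
top red [351 179   8   3  17] z108 [[  1.2 -55.4]] z114 [[  0.  -55.3]]
blade px box [175   0] [461 294] rect in roller frame ((-59.89888381958008, 0.07731246948242188), (100.03140258789062, 89.51305389404297), 0.031652044504880905)
red px [ 192  148  253    7 1661] [316.1 151.2] z108 [[-55.6   0.8]] z114 [[-55.5   0.8]]
```

Emit:
carry_out(increments=[0.015,0,0,0,0,0,1,0.035,0,0,0,0,0,1,0.055,0,0,0,0,0,1,0.075,0,0,0,0,0,1,0.09,0,0,0,0,0,1,0.1,0,0,0,0,0,1,0.108,0,0,0,0,0,1,0.112,0,0,0,0,0,1,0.1125,0,0,0,0,0,1,0.1125,0,0,0,0,0,1])

```text
time: 28.45
tool_pos: [631.7, -60.4, 53.0]
tcp_rot: [-180.0, 0.0, -5.1]
ft_force: [-5.3, 0.4, 3.0]
finger_gap: 85.5
grip_force: 2.5
```

Run:
```python
from h import *
s=sense();print(s['tool_pos'],s['tcp_rot'],rf(s['tool_pos'][:2]),s['ft_force'])
tline("pics/t13.png");wblade("pics/w13.png")
```

```text
[631.7180154  -60.40340755  53.02666745] [-1.79999647e+02  1.14257412e-02 -5.05276150e+00] [[-7.61768985e+01 -8.91771087e-03]] [-5.26367716  0.40127029  3.01699201]
blade px box [175   0] [462 294] rect in roller frame ((-14.825218200683594, -0.054901123046875), (100.02546691894531, 89.75469207763672), 0.023753756657242775)
red px [122 116  45  15 604] [143.9 123.4] z108 [[-1.4 59.6]] z114 [[-1.7 56.7]]
red px [463 117  44  14 599] [484.4 123.5] z108 [[ -1.4 -56.6]] z114 [[ -1.7 -53.9]]
red px [ 192  148  253    7 1578] [317.3 151.4] z108 [[-10.6   0.4]] z114 [[-10.5   0.4]]
```

Emit:
carry_out(increments=[0.005,0,0,0,0,0,1,0.01,0,0,0,0,0,1,0.014,0,0,0,0,0,1,0.017,0,0,0,0,0,1,0.0195,0,0,0,0,0,1,0.0215,0,0,0,0,0,1,0.0225,0,0,0,0,0,1,0.0225,0,0,0,0,0,1,0.0225,0,0,0,0,0,1,0.0225,0,0,0,0,0,1])

```text
time: 29.8
tool_pos: [640.7, -61.2, 53.0]
tcp_rot: [180.0, 0.0, -5.0]
ft_force: [-4.5, 0.3, 3.2]
finger_gap: 85.3
grip_force: 2.5
```

Run:
```python
from h import *
s=sense();print(s['tool_pos'],rf(s['tool_pos'][:2]),s['ft_force'])
wblade("pics/w14.png")
```

```text
[640.70203282 -61.17461124  53.01193919] [[-6.71598694e+01  1.36908151e-02]] [-4.50218254  0.30858966  3.15881234]
blade px box [57  0] [570 294] rect in roller frame ((-5.806674957275391, 1.561767578125), (100.0270767211914, 160.10568237304688), 0.00790644995868206)
red px [126 145  44  14 549] [147.7 152. ] z108 [[-1.8 59.6]] z114 [[-1.6 56.7]]
red px [460 146  43  14 547] [480.9 152. ] z108 [[ -1.8 -56.7]] z114 [[ -1.6 -53.9]]
red px [ 192  148  253    7 1562] [317.3 151.4] z108 [[-1.6  0.4]] z114 [[-1.4  0.4]]
```

Line and marks agree to within a fraction of a millimetre. I'll back off and check from above.

Emit:
carry_out(increments=[-0.02,0,0,0,0,0,1,-0.06,0,0,0,0,0,1,-0.12,0,0,0,0,0,1,-0.15,0,-0.05,0,0,0,1,-0.17,0,-0.15,0,0,0,1,-0.2,0,-0.25,0,0,0,1,-0.2,0,-0.35,0,0,0,1,-0.2,0,-0.45,0,0,0,1,-0.2,0,-0.5,0,0,0,1,-0.2,0,-0.5,0,0,0,1])

```text
time: 31.1
tool_pos: [562.2, -54.4, 254.4]
tcp_rot: [180.0, -0.2, -5.1]
ft_force: [-0.3, -0.6, -0.0]
finger_gap: 85.1
grip_force: 0.0
```

Run:
```python
from h import *
tline("pics/t15.png");wblade("pics/w15.png")
im=cv2.imread("pics/t15.png");o=cv2.imread("pics/t3.png")
for n,f in (("before","pics/t3.png"),("after","pics/t15.png")):
    h=cv2.cvtColor(cv2.imread(f),cv2.COLOR_BGR2HSV)
    t=(h[...,0]>75)&(h[...,0]<100)&(h[...,1]>70);t[:260]=0;t[370:]=0;t[:,:370]=0;t[:,440:]=0
    for a,st,ce in comps(t,100): print(n,'pot',st,ray("top",ce,176))
```

```text
top red [309 150   7   3   9] z108 [[48.1 24. ]] z114 [[46.7 23.7]]
top red [317 150  33   5  78] z108 [[ 48.4 -15. ]] z114 [[ 46.9 -15.1]]
blade px box [264   0] [373 116] rect in roller frame ((-11.669437408447266, -0.1326141357421875), (89.50880432128906, 90.3908462524414), 0.00764453737065196)
red px [ 0  0 13 12 97] [4.6 3.8] z108 [[ 30.4 257.3]] z114 [[ 28.3 252.5]]
red px [  0   0  24  25 248] [11.6 11.1] z108 [[ 25.1 252.8]] z114 [[ 23.2 248.1]]
red px [242  44  17   5  81] [249.8  46. ] z108 [[-0.6 57.8]] z114 [[-2.1 56.8]]
red px [376  44  16   5  79] [383.4  46. ] z108 [[ -0.6 -55. ]] z114 [[ -2. -54.]]
red px [266  47 105   3 213] [317.6  47.5] z108 [[-1.8  0.6]] z114 [[-3.2  0.6]]
after pot [ 376  312   38   39 1088] [[ 441.48592065 -176.52187726]]
```

The line sits within about 0.3 mm in x and 1 mm in y of the marks, and the pot is upright at (441,-176). I'll hand in.

```bash
python3 -c "
from bench import order
print(order.hand_in())"
```

```text
the job is handed in; nothing more can be done
None
```

I handed the job in at about 31 s. The blade is square between the rails with its red line about 0.3 mm from the marks and 1 mm off centre. The teal pot is upright on the board, clear of blade and roller. By my path and pictures no bystander was touched, though I did not re-measure them, and `order.hand_in()` returned no verdict.

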